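# Click-test the tea canisters' seal buttons

## Task

Check the three push-button tea canisters in order, shortest first and tallest last: push each lid button fully in and let it go. A button that clicks and stays down is sealed, and that canister stays where it stands; any canister whose button springs back up must be lifted over and set down upright in the low blue tray, not dropped into it. Keep every canister upright and leave the other things on the counter where they are.

Things in the scene. Friction and masses are not known exactly. Their poses are not given: they have to be found in the camera images.
- can_short: short tea canister, loose, standing upright: plain steel cylinder 60 mm in diameter, 85 mm tall to the flat top of its grey lid, about 0.25 kg; origin at the centre of its underside, z up. On the lid's axis a round white push-button, 29 mm in diameter, stands 11 mm above the lid when up
- top_short (a point): centre of the top face of the short canister's button (96 mm above the canister's underside when up, about 90 to 91 mm when latched down); moves with the button
- button_short (a joint): travel of that button in m: 0 up, 0.007 pressed fully in. A sprung button; a straight push of about 8 N takes it fully in (less than that moves it part of the way). With a sound catch it clicks over and, let go, stays down (reads about 0.0047 to 0.006); with a failed catch it springs back up to 0 when let go. Looks and pose do not show beforehand whether a catch is sound; none, some or all of the three may be
- can_middle: middle tea canister, loose, standing upright: plain steel cylinder 60 mm in diameter, 110 mm tall to the flat top of its grey lid, about 0.25 kg; origin at the centre of its underside, z up. On the lid's axis a round white push-button, 29 mm in diameter, stands 11 mm above the lid when up
- top_middle (a point): centre of the top face of the middle canister's button (121 mm above the canister's underside when up, about 115 to 116 mm when latched down); moves with the button
- button_middle (a joint): travel of that button in m: 0 up, 0.007 pressed fully in. A sprung button; a straight push of about 8 N takes it fully in (less than that moves it part of the way). With a sound catch it clicks over and, let go, stays down (reads about 0.0047 to 0.006); with a failed catch it springs back up to 0 when let go. Looks and pose do not show beforehand whether a catch is sound; none, some or all of the three may be
- can_tall: tall tea canister, loose, standing upright: plain steel cylinder 60 mm in diameter, 135 mm tall to the flat top of its grey lid, about 0.25 kg; origin at the centre of its underside, z up. On the lid's axis a round white push-button, 29 mm in diameter, stands 11 mm above the lid when up
- top_tall (a point): centre of the top face of the tall canister's button (146 mm above the canister's underside when up, about 140 to 141 mm when latched down); moves with the button
- button_tall (a joint): travel of that button in m: 0 up, 0.007 pressed fully in. A sprung button; a straight push of about 8 N takes it fully in (less than that moves it part of the way). With a sound catch it clicks over and, let go, stays down (reads about 0.0047 to 0.006); with a failed catch it springs back up to 0 when let go. Looks and pose do not show beforehand whether a catch is sound; none, some or all of the three may be
- tray: shallow open blue plastic tray, fixed, the only low one: 260 mm (its x) by 160 mm (its y), room for all three canisters in a row along its x, walls 35 mm tall and 5 mm thick, inner floor 5 mm above the table; origin at the centre of its underside
- plain_tin: bystander: loose steel tin with a flat lid and no button, 54 mm wide, 70 mm tall; origin at the centre of its underside
- jigger: bystander: loose steel double-cone measuring cup, 48 mm wide, 72 mm tall; origin at the centre of its underside
- cup: bystander: loose clear plastic cup, 72 mm wide, 90 mm tall; origin at the centre of its underside
- cup_stack: bystander: loose nest of upturned clear plastic cups, 77 mm wide, 92 mm tall; origin at the centre of its underside
- scoop: bystander: loose small spoon with a wooden handle, 130 mm long, lying flat along its x axis; origin near its middle
- spare_lid: bystander: loose grey plastic disc lying flat, 62 mm wide, 12 mm tall; origin at the centre of its underside

How it is judged:
By the outcome, as a careful person would: the job done as asked, in the order asked, and still so for the second after the job is handed in, with the robot touching nothing.
It also fails if it takes over 72 s, if anything falls off the work surface, if the arm or the gripper's body presses on something with over 40 N, if the wrist force passes 120 N, or if a joint passes its speed limit or range.

## Robot

A 6-joint arm with a two-finger parallel gripper is mounted at the origin on the work surface. World frame = base frame: x ahead of the robot, y to its left, z up, the work surface at z = 0. Lengths are in m, angles in degrees, forces in N, time in s.
With the tool pointing down it reaches from about 0.275 to 0.75 m from the base axis. Payload 10.2 kg.
Tool frame: the origin (TCP) lies between the finger pads; the fingertips stand manip.tcp_to_tips ahead of it and the grasp point (between the pads) lies 6 mm ahead of it (manip.tcp_to_tips is the distance from the TCP to the fingertips, in m); z points along the fingers, x is the direction in which the jaws open and shut, and the axes are right-handed (so a half turn about z gives the same grasp; the last joint's range is limited). The gripper opens to 88 mm and grips with 3 to 60 N. Pads are 18 mm wide; open, the fingers measure 123 mm over their backs; the gripper's body (75 mm by 187 mm) begins 45 mm behind the grasp point.
Start: joints at [-78.977, 17.928, 85.812, -0, 76.261, -12.8], TCP at [0.212, -0.48, 0.264] pointing down, gripper open.
Joint ranges: [-168.41, 168.41], [-55.51, 124.54], [10.69, 146.95], [-70.63, 250.63], [1, 178], [-165.06, 165.06]. Speed limits (degrees/s): [136.94, 136.94, 172.46, 180, 180, 180].

## Interface

Orientations are given as a 3x3 rotation matrix whose columns are the frame's x, y, z axes.
In Python, from cell import manip gives the robot as it stands. Calls block until the motion is done:
- manip.reach(position, orientation): joint-space move of the TCP to a pose.
- manip.move_l(position, rate=0.15, rotation=None, until_force=None): straight line of the TCP; rotation=None keeps the orientation; rate is the mean speed in m/s. With until_force (N) it stops when the force on the tool has changed by that much, and returns True; else False.
- manip.move_j(angles): joint-space move.
- manip.gripper_to(opening): opening from 0.0 (shut) to 1.0 (fully open); the grip force is fixed at half the most; returns when the fingers have stopped.
- manip.dwell(seconds).
- manip.ik(position, orientation): joint angles nearest the present ones, or None.
- manip.read_state(): the state.
- manip.snapshot(name): name is "scene" or "top" or "wrist"; returns a dict with "frame" (400x640x3 uint8, red, green, blue), "fx", "fy", "cx", "cy" (pixels), "D" ([k1, k2, p1, p2, k3] as OpenCV has them; the pictures are not rectified), "extrinsics" (4x4, takes a point from camera to world coordinates). Camera axes: x right, y down, z forward; pixel columns grow to the right and rows downward; lengths in m; the calibration is good to about 2 mm. A picture is of the moment at which its call begins. There is no depth.
A pose or a line that the arm cannot do raises manip.Unreachable and nothing moves.
- manip.close_job(): hands the job in, once; it reports no verdict.
The state is a dict: "clock": time; "qpos": joint angles; "joint_velocities": joint speeds; "joint_torque": joint torques, N m; "eef_pos": TCP position; "eef_rot": TCP orientation; "force": force on the tool from outside, world axes, zero at the start; "ft_torque": the same for the moment, N m; "opening": opening from 0.0 (shut) to 1.0 (fully open).
Only numpy, scipy, OpenCV 4.12 (cv2) and the standard library are available. Lean on these libraries where they do the work, as an engineer would, in place of code of your own. Each camera call takes 0.05 s, during which the arm holds its last target.

## Working session

There is one attempt and no reset: what is moved stays moved. The work goes in short steps, each a Python script; the robot and the scene stay as the last script left them, time stands still between calls to the robot, and variables do not carry over. Pictures are saved under pics/ and viewed, and the job is handed in when it is done.

```bash
ls; mkdir -p pics
python3 - <<'E'
from cell import manip
import cv2
for n in ("scene","top","wrist"):
    s=manip.snapshot(n); cv2.imwrite(f"pics/{n}0.png",s["frame"][:,:,::-1])
    print(n,s["fx"],s["fy"],s["cx"],s["cy"],s["D"]); print(s["extrinsics"].round(3) if hasattr(s["extrinsics"],'round') else s["extrinsics"])
st=manip.read_state(); print(st["clock"],st["force"],st["opening"],manip.tcp_to_tips,st["eef_rot"])
E
```

```text
pics
scene 496.95261948578343 496.95261948578343 325.7594453159391 203.8690638334817 [-0.10545931  0.          0.          0.          0.        ]
[[-0.859  0.387 -0.335  0.904]
 [ 0.512  0.634 -0.58   0.652]
 [-0.012 -0.67  -0.743  0.943]
 [ 0.     0.     0.     1.   ]]
top 414.1905318675375 414.1905318675375 325.65061904027766 197.41743584781923 [-0.0489369  0.         0.         0.         0.       ]
[[ 0.009 -0.997  0.082  0.455]
 [-1.    -0.011 -0.02   0.007]
 [ 0.02  -0.082 -0.996  1.143]
 [ 0.     0.     0.     1.   ]]
wrist 276.4822417785143 276.4822417785143 323.2954072007259 200.74438655497028 [-0.00118115  0.          0.          0.          0.        ]
[[ 0.403 -0.883 -0.24   0.274]
 [-0.915 -0.389 -0.105 -0.452]
 [-0.001  0.262 -0.965  0.385]
 [ 0.     0.     0.     1.   ]]
0.15 [-0.41212608  0.02333271 -0.15916015] 0.9978490919213809 0.025 [[ 4.03910493e-01 -9.14798488e-01 -2.02504628e-04]
 [-9.14798103e-01 -4.03910512e-01  8.54119132e-04]
 [-8.63140638e-04 -1.59736830e-04 -9.99999615e-01]]
```

View pics/scene0.png

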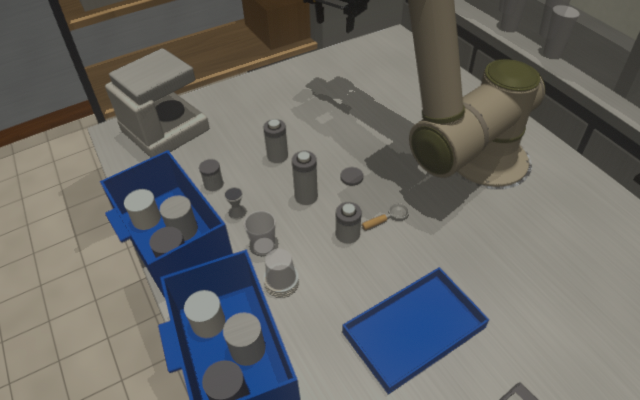

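View pics/top0.png

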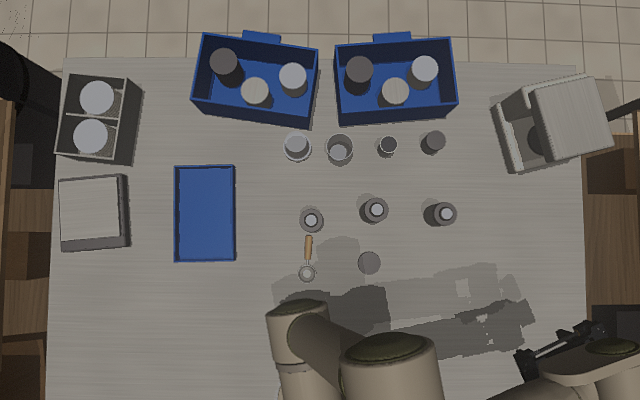

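View pics/wrist0.png

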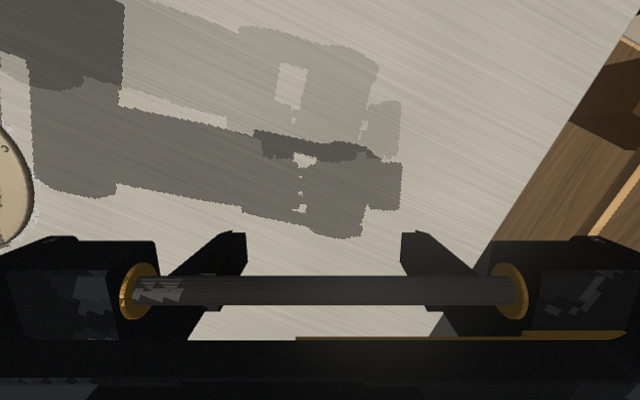

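Top view: the short canister is at about (311,220), the tall one at (376,210), the middle one at (445,214) and the low tray at (205,213). The spare lid (369,262) and scoop (307,255) lie closer to the robot. Next I'll locate the buttons in both views.

```bash
cat > h.py <<'E'
import numpy as np, cv2
from cell import manip
def ray(s,uv):
    K=np.array([[s["fx"],0,s["cx"]],[0,s["fy"],s["cy"]],[0,0,1]])
    n=cv2.undistortPoints(np.array([[uv]],float),K,np.array(s["D"],float))[0,0]
    E=np.array(s["extrinsics"]); d=E[:3,:3]@np.array([n[0],n[1],1.]); return E[:3,3],d/np.linalg.norm(d)
def plane(s,uv,z):
    o,d=ray(s,uv); return o+d*(z-o[2])/d[2]
def tri(r1,r2):
    (a,u),(b,v)=r1,r2
    t=np.linalg.lstsq(np.c_[u,-v],b-a,rcond=None)[0]; p=a+u*t[0];q=b+v*t[1]
    return (p+q)/2,np.linalg.norm(p-q)
def blob(s,uv,r=14,thr=None,lo=150):
    f=s["frame"];x,y=uv; g=cv2.cvtColor(f,cv2.COLOR_RGB2GRAY)[y-r:y+r+1,x-r:x+r+1]
    m=(g>lo).astype(np.uint8); n,l,st,c=cv2.connectedComponentsWithStats(m)
    k=[i for i in range(1,n) if st[i,4]>25]
    k=min(k,key=lambda i:np.hypot(*(c[i]-r))); 
    return c[k]+[x-r,y-r], st[k].tolist()
E
python3 - <<'E'
from h import *
T=manip.snapshot("top");S=manip.snapshot("scene")
a=cv2.resize(T["frame"][180:250,280:480,::-1],None,fx=4,fy=4,interpolation=0);cv2.imwrite("pics/ct.png",a)
b=cv2.resize(S["frame"][110:250,250:380,::-1],None,fx=4,fy=4,interpolation=0);cv2.imwrite("pics/cs.png",b)
for n,h,t,s in (("short",.096,(311,220),(348,210)),("tall",.146,(376,210),(305,156)),("middle",.121,(446,214),(275,125))):
  for lo in (130,150):
    try:
        bt,st=blob(T,t,lo=lo);bs,ss=blob(S,s,lo=lo)
        print(n,lo,bt.round(1),st,bs.round(1),ss,plane(T,bt,h).round(4),plane(S,bs,h).round(4),tri(ray(T,bt),ray(S,bs)))
    except Exception as e: print(n,lo,e)
# tray
hsv=cv2.cvtColor(T["frame"],cv2.COLOR_RGB2HSV);m=cv2.inRange(hsv,(100,120,40),(130,255,255));m[:150]=0
c=max(cv2.findContours(m,0,1)[0],key=cv2.contourArea);q=cv2.boxPoints(cv2.minAreaRect(c));print(q)
P=np.array([plane(T,p,.03) for p in q]);print(P.round(3),P.mean(0).round(4))
E
```

```text
short 130 [310.5 219.8] [9, 9, 10, 11, 86] [348.2 207.8] [9, 8, 12, 9, 85] [0.4846 0.0242 0.096 ] [0.4839 0.0278 0.096 ] (array([0.4836363 , 0.02502158, 0.09328664]), np.float64(0.002592761153632442))
short 150 [310.4 219.7] [9, 9, 10, 11, 45] [348.3 207.9] [10, 8, 10, 8, 62] [0.4849 0.0245 0.096 ] [0.4839 0.028  0.096 ] (array([0.48384871, 0.02539171, 0.0935984 ]), np.float64(0.0028106102887783427))
tall 130 [376.7 209.1] [10, 8, 11, 11, 101] [303.3 155.1] [7, 9, 11, 9, 74] [ 0.5106 -0.1363  0.146 ] [ 0.5096 -0.1323  0.146 ] (array([ 0.50950783, -0.13581522,  0.14343732]), np.float64(0.00301656473690773))
tall 150 [376.6 209.1] [10, 8, 11, 11, 48] [303.5 155.1] [8, 10, 10, 7, 54] [ 0.5105 -0.1359  0.146 ] [ 0.5093 -0.1318  0.146 ] (array([ 0.50930394, -0.1353378 ,  0.14354658]), np.float64(0.003278882755884618))
middle 130 [446.5 213.3] [10, 8, 11, 11, 90] [275.2 119.5] [0, 0, 29, 29, 432] [ 0.5032 -0.3148  0.121 ] [ 0.493 -0.318  0.121] (array([ 0.49995393, -0.30994245,  0.1300213 ]), np.float64(0.0068015865641053285))
middle 150 [446.1 213.6] [10, 9, 10, 10, 37] [273.6 122.1] [9, 9, 9, 5, 37] [ 0.5024 -0.3138  0.121 ] [ 0.5014 -0.3105  0.121 ] (array([ 0.5014149 , -0.31363028,  0.119156  ]), np.float64(0.002543302504492332))
[[174. 164.]
 [233. 164.]
 [233. 261.]
 [174. 261.]]
[[0.634 0.397 0.03 ]
 [0.635 0.237 0.03 ]
 [0.375 0.23  0.03 ]
 [0.373 0.388 0.03 ]] [0.5041 0.3131 0.03  ]
```

View pics/ct.png

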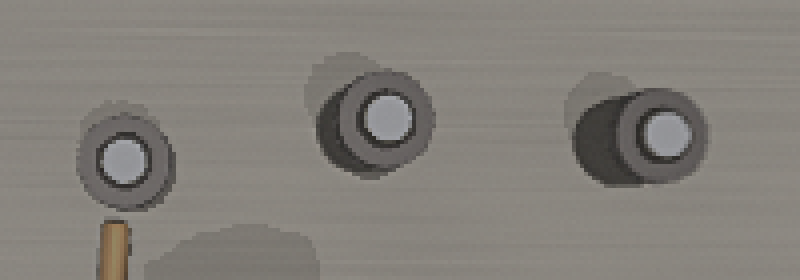

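View pics/cs.png

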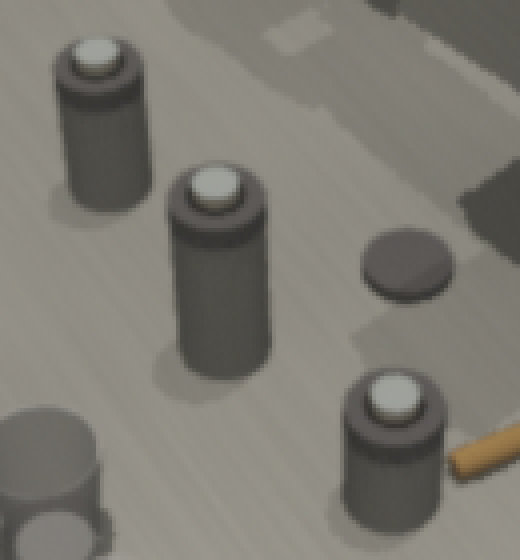

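```bash
cat >> h.py <<'E'
R=np.array([[0,-1,0],[-1,0,0],[0,0,-1.]])
C={"short":(.4845,.0258,.096),"middle":(.502,-.3125,.121),"tall":(.5098,-.1345,.146)}
TIP=manip.tcp_to_tips
def fz(): return manip.read_state()["force"][2]
def press(n):
    x,y,t=C[n]
    manip.reach([x,y,t+TIP+.04],R)
    manip.move_l([x,y,t+TIP+.008],rate=.08); manip.dwell(.15); f0=fz()
    s=manip.snapshot("scene");cv2.imwrite(f"pics/pre_{n}.png",s["frame"][:,:,::-1])
    hit=manip.move_l([x,y,t+TIP-.012],rate=.02,until_force=16)
    st=manip.read_state(); zb=st["eef_pos"][2]; print(n,"hit",hit,"tip z rel top",zb-TIP-t,"f",st["force"],"f0",f0)
    manip.dwell(.15); print("hold f",fz()-f0)
    for d in (.001,.002,.003,.004,.005,.006,.008):
        manip.move_l([x,y,zb+d],rate=.03); print("  up",d,round(manip.read_state()["eef_pos"][2]-zb,4),"f",round(fz()-f0,2))
    manip.move_l([x,y,t+TIP+.04],rate=.1)
    s=manip.snapshot("scene");cv2.imwrite(f"pics/post_{n}.png",s["frame"][:,:,::-1])
    w=manip.snapshot("wrist");cv2.imwrite(f"pics/postw_{n}.png",w["frame"][:,:,::-1])
    print("clock",manip.read_state()["clock"])
E
python3 - <<'E'
from h import *
for p in ([.4845,.0258,.16],[.4845,.0258,.09],[.502,-.3125,.3],[.51,-.1345,.3],[.43,.31,.3],[.59,.316,.3],[.59,.316,.08],[.59,.316,.14]):
    q=manip.ik(p,R); print(p,None if q is None else np.round(q,1))
manip.gripper_to(0); print(manip.read_state()["clock"])
press("short")
E
```

```text
[0.4845, 0.0258, 0.16] [-10.8  19.4 100.5  -0.   60.   79.2]
[0.4845, 0.0258, 0.09] [-10.8  25.7 104.   -0.   50.3  79.2]
[0.502, -0.3125, 0.3] [-43.2  25.3  70.   -0.   84.7  46.8]
[0.51, -0.1345, 0.3] [-27.5  16.9  81.8  -0.   81.3  62.5]
[0.43, 0.31, 0.3] [ 23.1  17.2  81.3  -0.   81.4 113.1]
[0.59, 0.316, 0.3] [ 18.2  36.5  52.4  -0.   91.1 108.2]
[0.59, 0.316, 0.08] [ 18.2  46.   69.1  -0.   65.  108.2]
[0.59, 0.316, 0.14] [ 18.2  42.2  66.4  -0.   71.4 108.2]
1.55
short hit True tip z rel top -0.0068377407102925 f [-3.51332857  0.47029907 10.21690584] f0 -0.4693988601764323
hold f 11.809364455359255
  up 0.001 0.0009 f 1.4
  up 0.002 0.0019 f 1.21
  up 0.003 0.003 f 1.06
  up 0.004 0.004 f 2.04
  up 0.005 0.0051 f 0.65
  up 0.006 0.006 f 0.51
  up 0.008 0.0081 f -0.04
clock 7.7
```

```bash
cat > cmp.py <<'E'
import cv2,sys,numpy as np
n,x,y=sys.argv[1],int(sys.argv[2]),int(sys.argv[3])
o=[]
for p in ("pics/scene0.png",f"pics/post_{n}.png"):
    a=cv2.imread(p)[y-30:y+50,x-35:x+35];o.append(cv2.resize(a,None,fx=5,fy=5,interpolation=0))
cv2.imwrite(f"pics/cmp_{n}.png",np.hstack(o))
E
python3 cmp.py short 348 210
```

```text
(no output)
```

View pics/cmp_short.png

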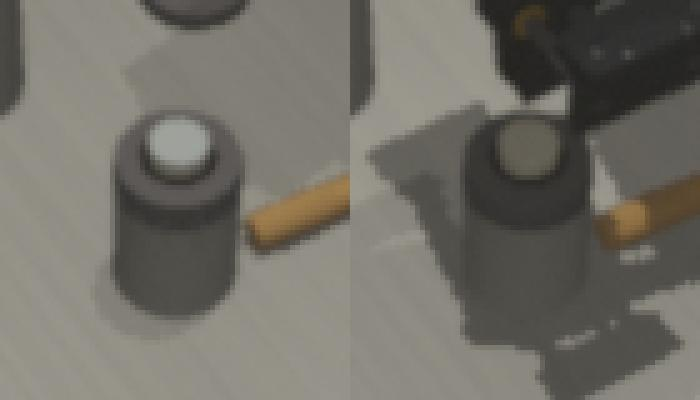

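View pics/postw_short.png

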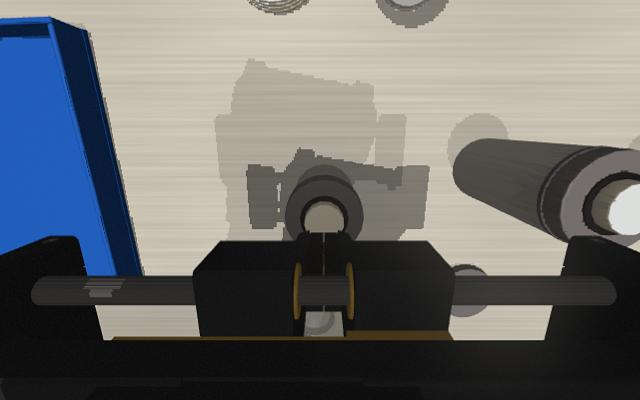

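The forces on release and the picture (button rows unchanged, lid gap still visible) both suggest the short button sprang up. I'll confirm with a light touch. If it is up, I'll press once more, harder, so a shallow push can't explain the result.

```bash
sed -i 's/until_force=16/until_force=28/' h.py
python3 - <<'E'
from h import *
n="short";x,y,t=C[n]
manip.move_l([x,y,t+TIP+.004],rate=.1);manip.dwell(.2);f0=fz()
manip.move_l([x,y,t+TIP-.0025],rate=.02);manip.dwell(.2);f=fz()-f0;print("touch f",f)
if f>.4:
    hit=manip.move_l([x,y,t+TIP-.012],rate=.02,until_force=25);manip.dwell(.2)
    zb=manip.read_state()["eef_pos"][2];print(hit,zb-TIP-t,fz()-f0)
    for z in (-.006,-.0045,-.003,-.0015,.003):
        manip.move_l([x,y,t+TIP+z],rate=.03);manip.dwell(.1);print(z,round(manip.read_state()["eef_pos"][2]-TIP-t,4),round(fz()-f0,2))
manip.move_l([x,y,t+TIP+.10],rate=.25)
s=manip.snapshot("scene");cv2.imwrite("pics/post_short.png",s["frame"][:,:,::-1]);print(manip.read_state()["clock"])
E
python3 cmp.py short 348 210
```

```text
touch f 0.3236693021514878
9.6917
```

View pics/cmp_short.png

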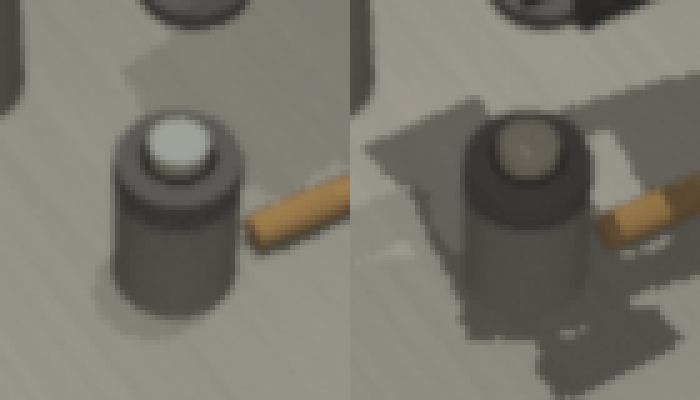

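The touch force of 0.3 N doesn't settle it, and the button is in shadow. I'll move over the next canister to get a clear view before judging.

Run:
```python
from h import *
manip.reach([.502,-.3125,.121+TIP+.04],R)
fs=[]
for i in range(5): manip.dwell(.04); fs.append(fz())
print(np.round(fs,2))
for k in ("scene","top"):
    s=manip.snapshot(k);cv2.imwrite(f"pics/clr_{k}.png",s["frame"][:,:,::-1])
    a=cv2.imread(f"pics/{k}0.png");b=s["frame"][:,:,::-1]
    x,y=(348,215) if k=="scene" else (311,220)
    cv2.imwrite(f"pics/clrc_{k}.png",np.hstack([cv2.resize(i[y-30:y+30,x-30:x+30],None,fx=6,fy=6,interpolation=0) for i in (a,b)]))
print(manip.read_state()["clock"])
```

```text
[ 0.56 -0.49 -0.18  0.11 -0.06]
11.2833
```

View pics/clrc_scene.png

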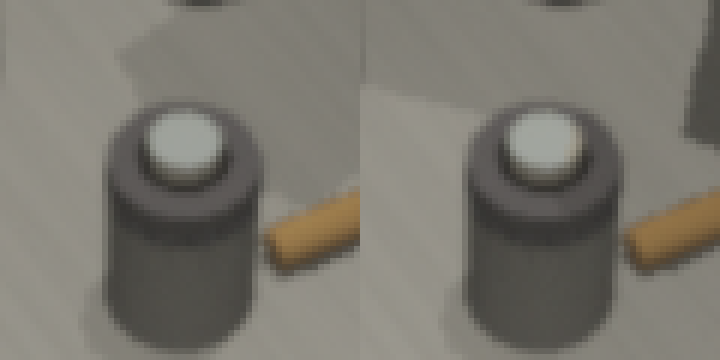

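View pics/clrc_top.png

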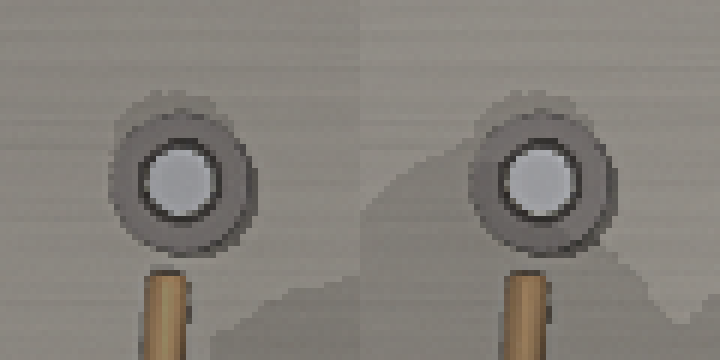

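In the unshaded view the short button looks the same as before the press, so it's up. Its return spring is only about as strong as the force noise. I'll press it once more, deeper, before moving on, to be sure it went fully in.

Run:
```python
from h import *
press("short")
manip.reach([.502,-.3125,.121+TIP+.04],R)
s=manip.snapshot("scene");b=s["frame"][:,:,::-1];a=cv2.imread("pics/scene0.png");x,y=348,215
cv2.imwrite("pics/clr2.png",np.hstack([cv2.resize(i[y-30:y+30,x-30:x+30],None,fx=6,fy=6,interpolation=0) for i in (a,b)]))
print(blob(s,(348,208)),manip.read_state()["clock"])
```

```text
short hit True tip z rel top -0.006901897784348243 f [-4.5295503   0.31274287 12.79267576] f0 -0.5481725697045682
hold f 13.80756855546214
  up 0.001 0.0009 f 1.8
  up 0.002 0.0019 f 1.55
  up 0.003 0.003 f 1.27
  up 0.004 0.004 f 1.26
  up 0.005 0.005 f 2.49
  up 0.006 0.006 f 1.11
  up 0.008 0.0081 f 0.82
clock 16.65
(array([348.28787879, 207.77272727]), [10, 10, 10, 8, 66]) 17.9833
```

View pics/clr2.png

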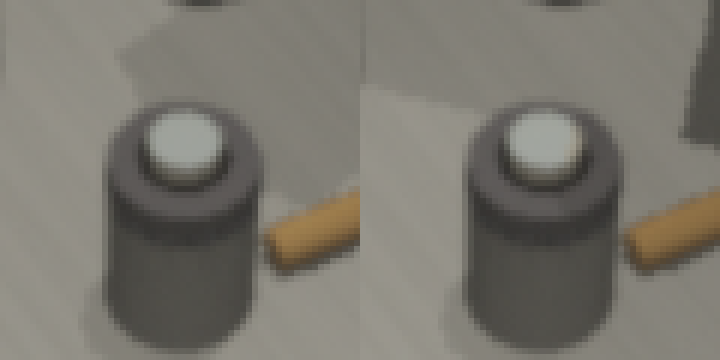

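It's up again: the button blob is at (348.3,207.8), unchanged, after reaching a hard stop at -6.9 mm with 14 N. The short canister's catch has failed. On to middle, then tall.

Run:
```python
from h import *
press("middle")
manip.reach([.5098,-.1345,.146+TIP+.04],R)
def cmp(x,y,nm):
    s=manip.snapshot("scene");b=s["frame"][:,:,::-1];a=cv2.imread("pics/scene0.png")
    cv2.imwrite(nm,np.hstack([cv2.resize(i[y-30:y+30,x-30:x+30],None,fx=6,fy=6,interpolation=0) for i in (a,b)]))
cmp(275,135,"pics/clr3.png");print(manip.read_state()["clock"])
```

```text
middle hit True tip z rel top -0.006574582077387953 f [-2.12892923  1.68289856  8.63960668] f0 -0.6863465784142694
hold f 10.122923629418777
  up 0.001 0.0008 f 0.41
  up 0.002 0.0018 f 0.35
  up 0.003 0.003 f 0.32
  up 0.004 0.0041 f 0.8
  up 0.005 0.0051 f 0.44
  up 0.006 0.006 f 0.24
  up 0.008 0.0082 f 0.2
clock 22.35
23.15
```

View pics/clr3.png

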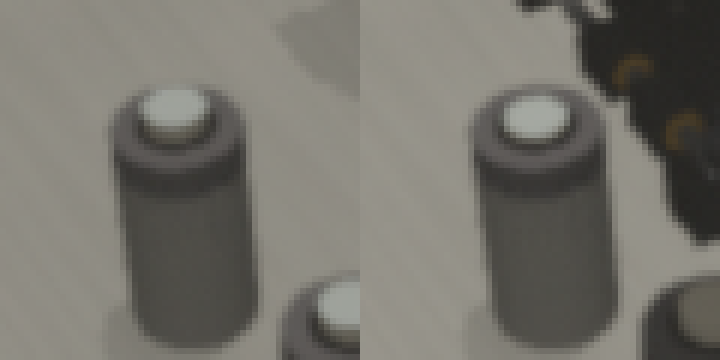

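The middle button is clearly lower and has stayed down, so it's sealed. Now the tall one.

Run:
```python
from h import *
press("tall")
x,y,t=C["short"]
manip.reach([x,y,t+TIP+.12],R)
s=manip.snapshot("scene");b=s["frame"][:,:,::-1];a=cv2.imread("pics/scene0.png");x,y=305,165
cv2.imwrite("pics/clr4.png",np.hstack([cv2.resize(i[y-30:y+30,x-30:x+30],None,fx=6,fy=6,interpolation=0) for i in (a,b)]))
print(manip.read_state()["clock"])
```

```text
tall hit True tip z rel top -0.006629419278421644 f [-2.13620508  1.36887274  8.19912371] f0 -0.013642301631844128
hold f 10.172560488529232
  up 0.001 0.0009 f 0.51
  up 0.002 0.0019 f 1.52
  up 0.003 0.003 f 1.15
  up 0.004 0.004 f 0.01
  up 0.005 0.005 f 0.51
  up 0.006 0.0061 f -0.16
  up 0.008 0.0081 f -0.65
clock 27.5
28.25
```

View pics/clr4.png

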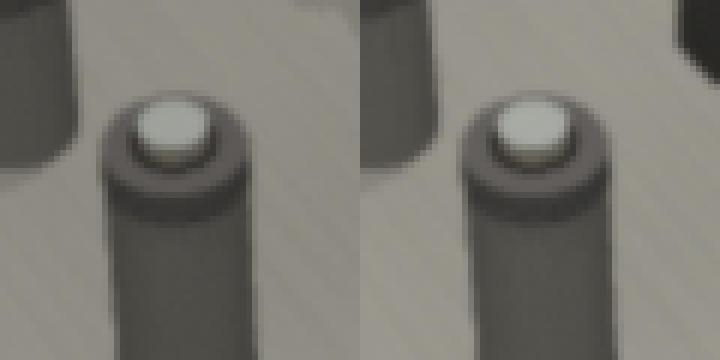

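The tall button is up again. I'll give it one firm, slower press with a short hold, to be sure the catch had its chance.

Run:
```python
from h import *
x,y,t=C["tall"]
manip.reach([x,y,t+TIP+.02],R)
manip.move_l([x,y,t+TIP-.004],rate=.05)
print(manip.move_l([x,y,t+TIP-.012],rate=.012,until_force=30)); manip.dwell(.25)
st=manip.read_state();print(st["eef_pos"][2]-TIP-t,st["force"])
manip.move_l([x,y,t+TIP+.05],rate=.08)
x,y,t=C["short"]
manip.reach([x,y,t+TIP+.12],R)
s=manip.snapshot("scene");b=s["frame"][:,:,::-1];a=cv2.imread("pics/scene0.png");x,y=305,165
cv2.imwrite("pics/clr5.png",np.hstack([cv2.resize(i[y-30:y+30,x-30:x+30],None,fx=6,fy=6,interpolation=0) for i in (a,b)]))
print(manip.read_state()["clock"])
```

```text
True
-0.006715164859962819 [-2.45592572  1.50076083 11.15929272]
32.0083
```

View pics/clr5.png

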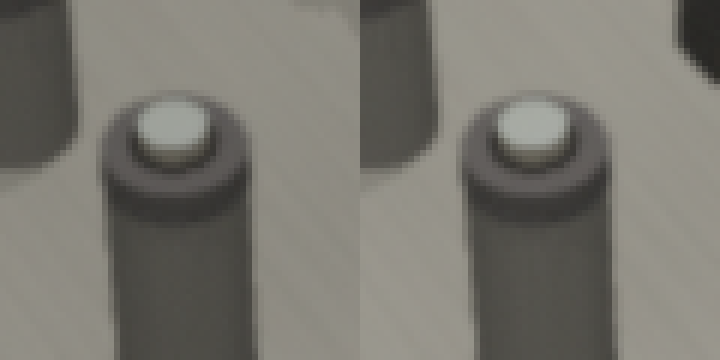

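Tall has failed too: pressed fully in with 11 N held, and it came back up. The short and tall canisters go to the tray. Short first.

```bash
cat >> h.py <<'E'
def carry(n,px,py,lift):
    x,y,t=C[n]; z=t-.029
    manip.reach([x,y,t+TIP+.05],R); manip.gripper_to(1.0)
    manip.move_l([x,y,z],rate=.12); manip.gripper_to(0); print("opening",manip.read_state()["opening"])
    manip.move_l([x,y,z+lift],rate=.15); print("held f",fz(),manip.read_state()["opening"])
    manip.reach([px,py,z+lift],R)
    manip.move_l([px,py,z+.018],rate=.15); manip.dwell(.1)
    print("contact",manip.move_l([px,py,z+.0035],rate=.02,until_force=5), "dz",manip.read_state()["eef_pos"][2]-z)
    manip.gripper_to(1.0); manip.move_l([px,py,z+lift],rate=.2)
    print("clock",manip.read_state()["clock"])
E
python3 - <<'E'
from h import *
carry("short",.45,.312,.12)
for k in ("scene","top"):
    s=manip.snapshot(k);cv2.imwrite(f"pics/c1_{k}.png",s["frame"][:,:,::-1])
E
```

```text
opening 0.6745511640691009
held f -2.5629314619341907 0.6731402006288768
contact True dz 0.005205455000185544
clock 40.2
```

View pics/c1_scene.png

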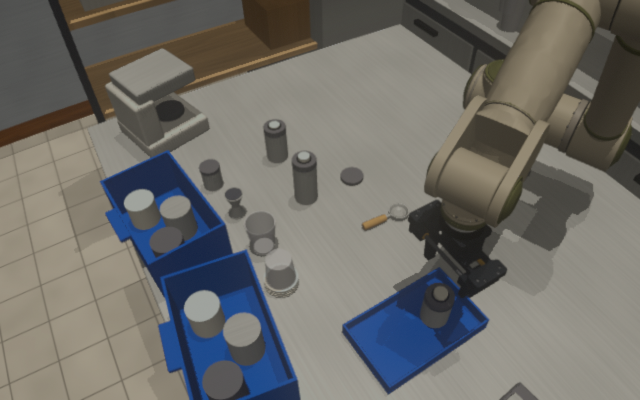

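The short canister stands upright in the tray at (437,305), set down at the tray floor height. The scoop and the others haven't moved. Now the tall one.

Run:
```python
from h import *
carry("tall",.56,.316,.12)
manip.reach([.40,-.02,.30],R)
for k in ("scene","top"):
    s=manip.snapshot(k);cv2.imwrite(f"pics/c2_{k}.png",s["frame"][:,:,::-1])
print(manip.read_state()["clock"])
```

```text
opening 0.6732160032940764
held f -3.2647095287701067 0.677237023083813
contact True dz 0.005203360069959695
clock 49.2167
50.725
```

View pics/c2_scene.png

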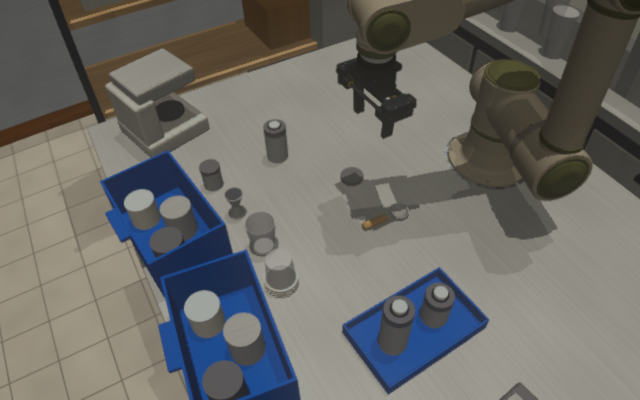

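View pics/c2_top.png

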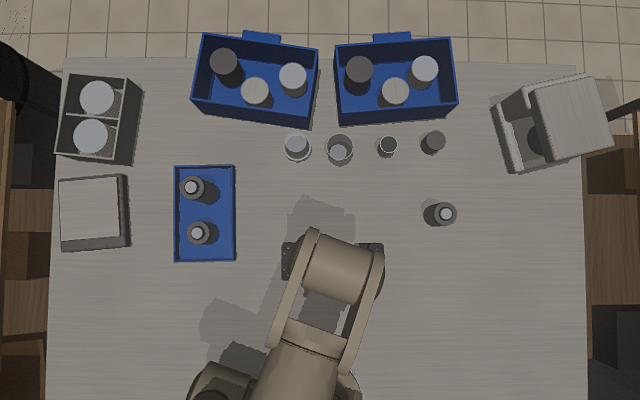

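Both failed canisters stand upright in the tray (top view (192,187) and (198,233)). The middle one is where it was (445,214), and the bystanders haven't moved.

```bash
python3 -c "
from cell import manip
manip.close_job()"
```

```text
the job is handed in; nothing more can be done
```

I pressed the canisters in the order short, middle, tall, and handed the job in at about 51 s of the 72 s allowed.

- **Short and tall:** both buttons sprang back up. I lifted each one into the low blue tray and set it down at floor height (contact at 5.2 mm). The last pictures show both upright.
- **Middle:** the button stayed down, so it is sealed. I left that canister where it stood.
- **Bystanders:** in the last pictures none appear to have moved, and the gripper was clear of everything.

**Checks that were unclear:**
- **Force readings:** they were too noisy (about ±0.5 N) to show whether a button had come up. A light touch on the short one read only 0.3 N. I judged all three from before-and-after pictures.
- **Extra presses:** because of that noise, I pressed the short and tall buttons a second time, each before going on to the next step. Both came up again.
- **Press depth:** it read 6.6 to 6.9 mm at the hard stop, against the nominal 7 mm, with 10 to 14 N held.

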